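Flip the stock tags to match the bins

TASK

The hinged stock tags in front of the four steel bins no longer match the stock. With a fingertip, gently push over the wrong ones, so that in the end only the tag of the full bin (receiver shells stacked up over its rim) leans toward its bin with the round disc showing on top, and the tag of each of the other three bins (empty or holding a single shell) leans away from its bin with the straight bar showing on top. Only push the tags: grip or pick up nothing, and leave the shells and the loose odds and ends where they are.

Things in the scene. Friction and masses are not known exactly. Their poses are not given: they have to be found in the camera images.
- board: plywood board 300 x 500 x 12 mm, fixed on the table. Origin on the table under the middle of the row of tag hinges; x points from tags to bins (board spans x -100 to +200 mm), y along the row. Bins and tag stands, turned like the board, stand at y = +-57.5 and +-172.5 mm; which is where changes. A tag belongs to the bin straight behind it (same board y).
- bin1: open steel bin 90 x 90 x 38 mm, 3 mm walls, fixed on the board, centre 140 mm behind (board +x) its tag's hinge. FULL: two shells stacked in it, the top one standing about 19 mm out over the rim. Origin: centre of its underside, axes like the board's.
- bin2: open steel bin 90 x 90 x 38 mm, 3 mm walls, fixed on the board, centre 140 mm behind (board +x) its tag's hinge. NOT full: a single shell lies on its floor, top 8 mm below the rim. Origin: centre of its underside, axes like the board's.
- bin3: open steel bin 90 x 90 x 38 mm, 3 mm walls, fixed on the board, centre 140 mm behind (board +x) its tag's hinge. NOT full: a single shell lies on its floor, top 8 mm below the rim. Origin: centre of its underside, axes like the board's.
- bin4: open steel bin 90 x 90 x 38 mm, 3 mm walls, fixed on the board, centre 140 mm behind (board +x) its tag's hinge. NOT full: it is empty. Origin: centre of its underside, axes like the board's.
- stand1: fixed steel tag stand: foot 50 x 68 x 4 mm, two cheeks at y = +-29.5 mm up to 26 mm over the board. They carry the tag's hinge axle, which lies along y, 22 mm straight above the origin (centre of the underside, on the board's top). x points to the bin behind it. Thin wire rests (look only) 38 mm over the board mark where the tag leans.
- tag1 (a joint): hinge (rad) of the tag on stand1: smooth, slippery alu plate 46 wide, 4 thick, free edge 52 mm from the axis, 30 g. 0: leans 0.8 from upright away from the bin (edge 37 mm out from and 36 above the axis), upper face shows a straight black bar. 0.8: upright. 1.6: leans as far to the bin, upper face shows a round black disc. Nearly free: pushed past upright it falls to its end stop (0 or 1.6).
- stand2: fixed steel tag stand: foot 50 x 68 x 4 mm, two cheeks at y = +-29.5 mm up to 26 mm over the board. They carry the tag's hinge axle, which lies along y, 22 mm straight above the origin (centre of the underside, on the board's top). x points to the bin behind it. Thin wire rests (look only) 38 mm over the board mark where the tag leans.
- tag2 (a joint): hinge (rad) of the tag on stand2: smooth, slippery alu plate 46 wide, 4 thick, free edge 52 mm from the axis, 30 g. 0: leans 0.8 from upright away from the bin (edge 37 mm out from and 36 above the axis), upper face shows a straight black bar. 0.8: upright. 1.6: leans as far to the bin, upper face shows a round black disc. Nearly free: pushed past upright it falls to its end stop (0 or 1.6).
- stand3: fixed steel tag stand: foot 50 x 68 x 4 mm, two cheeks at y = +-29.5 mm up to 26 mm over the board. They carry the tag's hinge axle, which lies along y, 22 mm straight above the origin (centre of the underside, on the board's top). x points to the bin behind it. Thin wire rests (look only) 38 mm over the board mark where the tag leans.
- tag3 (a joint): hinge (rad) of the tag on stand3: smooth, slippery alu plate 46 wide, 4 thick, free edge 52 mm from the axis, 30 g. 0: leans 0.8 from upright away from the bin (edge 37 mm out from and 36 above the axis), upper face shows a straight black bar. 0.8: upright. 1.6: leans as far to the bin, upper face shows a round black disc. Nearly free: pushed past upright it falls to its end stop (0 or 1.6).
- stand4: fixed steel tag stand: foot 50 x 68 x 4 mm, two cheeks at y = +-29.5 mm up to 26 mm over the board. They carry the tag's hinge axle, which lies along y, 22 mm straight above the origin (centre of the underside, on the board's top). x points to the bin behind it. Thin wire rests (look only) 38 mm over the board mark where the tag leans.
- tag4 (a joint): hinge (rad) of the tag on stand4: smooth, slippery alu plate 46 wide, 4 thick, free edge 52 mm from the axis, 30 g. 0: leans 0.8 from upright away from the bin (edge 37 mm out from and 36 above the axis), upper face shows a straight black bar. 0.8: upright. 1.6: leans as far to the bin, upper face shows a round black disc. Nearly free: pushed past upright it falls to its end stop (0 or 1.6).
- shell1: loose grey receiver shell 66 x 56 x 27 mm, about 90 g, with two brass stubs, lying in bin1 (lower). Origin: centre of its underside. Not to be moved.
- shell2: loose grey receiver shell 66 x 56 x 27 mm, about 90 g, with two brass stubs, lying in bin1 (upper). Origin: centre of its underside. Not to be moved.
- shell3: loose grey receiver shell 66 x 56 x 27 mm, about 90 g, with two brass stubs, lying in bin2 (the only one). Origin: centre of its underside. Not to be moved.
- shell4: loose grey receiver shell 66 x 56 x 27 mm, about 90 g, with two brass stubs, lying in bin3 (the only one). Origin: centre of its underside. Not to be moved.
- coupler: loose brass coupler, waisted cylinder 22 mm across, 30 mm high, standing on the board between the two middle tag places, 45 to 65 mm behind the hinge line. Origin at the centre of its underside. Not to be moved.
- foot_pad: loose black rubber foot pad, 34 mm across, 14 mm high, lying on the board between two tag places, 45 to 65 mm in front of the hinge line (side away from the bins). Origin at the centre of its underside. Not to be moved.
- cup: loose red plastic parts cup, 72 mm across the rim, 80 mm high, on the table at the left. Origin at the centre of its underside. Not to be moved.
- tuner: loose dented silver tuner box 80 x 52 x 26 mm, on the table at the right. Origin at the centre of its underside. Not to be moved.
- screwdriver: loose screwdriver lying on the table at the right, near the robot. Origin at the middle of the tool. Not to be moved.
- carton: loose cardboard carton 70 x 100 x 50 mm on the table at the left, near the robot. Origin at the centre of its underside. Not to be moved.

How it is judged:
At the end, for the whole second after the job is handed in: The tag before the full bin (bin1) reads over 1.42 rad (disc up, within 0.18 rad of the stop), the tags before the other bins under 0.18 rad (bar up), all still (under 0.1 rad/s); every shell and loose bystander is within 20 mm of where it began (((horizontal distance between stand1 and bin1 below 0.16 m and value of joint tag1 above 1.42 rad) or ((horizontal distance between stand1 and bin2 below 0.16 m or horizontal distance between stand1 and bin3 below 0.16 m or horizontal distance between stand1 and bin4 below 0.16 m) and value of joint tag1 below 0.18 rad)) and velocity of joint tag1 between -0.1 and 0.1 rad/s and ((horizontal distance between stand2 and bin1 below 0.16 m and value of joint tag2 above 1.42 rad) or ((horizontal distance between stand2 and bin2 below 0.16 m or horizontal distance between stand2 and bin3 below 0.16 m or horizontal distance between stand2 and bin4 below 0.16 m) and value of joint tag2 below 0.18 rad)) and velocity of joint tag2 between -0.1 and 0.1 rad/s and ((horizontal distance between stand3 and bin1 below 0.16 m and value of joint tag3 above 1.42 rad) or ((horizontal distance between stand3 and bin2 below 0.16 m or horizontal distance between stand3 and bin3 below 0.16 m or horizontal distance between stand3 and bin4 below 0.16 m) and value of joint tag3 below 0.18 rad)) and velocity of joint tag3 between -0.1 and 0.1 rad/s and ((horizontal distance between stand4 and bin1 below 0.16 m and value of joint tag4 above 1.42 rad) or ((horizontal distance between stand4 and bin2 below 0.16 m or horizontal distance between stand4 and bin3 below 0.16 m or horizontal distance between stand4 and bin4 below 0.16 m) and value of joint tag4 below 0.18 rad)) and velocity of joint tag4 between -0.1 and 0.1 rad/s and distance of each of shell1, shell2, shell3, shell4, coupler, foot_pad, cup, tuner, screwdriver, carton from where it was at the start of the episode below 0.02 m); the robot touches nothing.
It fails at once if a shell or a loose bystander was lifted, carried or pushed away by more than 20 mm (distance of any of shell1, shell2, shell3, shell4, coupler, foot_pad, cup, tuner, screwdriver, carton from where it was at the start of the episode above 0.02 m).
It fails at once if a tag or its stand was gripped or forced with more than 20 N (contact force between the fingers and stand1 above 20 N or contact force between the fingers and stand2 above 20 N or contact force between the fingers and stand3 above 20 N or contact force between the fingers and stand4 above 20 N).
It also fails if it takes over 56 s, if anything falls off the work surface, if the arm or the gripper's body presses on something with over 40 N, if the wrist force passes 120 N, or if a joint passes its speed limit or range.

ROBOT

A 6-joint arm with a two-finger parallel gripper is mounted at the origin on the work surface. World frame = base frame: x ahead of the robot, y to its left, z up, the work surface at z = 0. Lengths are in m, angles in rad, forces in N, time in s.
With the tool pointing down it reaches from about 0.325 to 0.9 m from the base axis. Payload 3.5 kg.
Tool frame: the origin (TCP) lies on the front face of the gripper's body, between the roots of the fingers; the fingertips stand 73 mm ahead of it and the grasp point (between the pads) lies 54 mm ahead of it; z points along the fingers, y is the direction in which the jaws open and shut (so a half turn about z gives the same grasp; the last joint's range is limited). The gripper opens to 85 mm and grips with 20 to 120 N. Pads are 22 mm wide; open, the fingers measure 114 mm over their backs; the gripper's body (76 mm by 85 mm) begins 54 mm behind the grasp point. The pads swing forward as they close: fully open they stand 13 mm farther back than shut.
Start: joints at [-1.335, 0.276, -0.026, 1.268, 0, 1.467], TCP at [0.208, -0.589, 0.304] pointing down, gripper open.
Joint ranges: [-3.12, 3.12], [-0.85, 1.88], [-1.08, 1.24], [-1.95, 2.15], [-1.57, 1.53], [-3.14, 3.14]. Speed limits (rad/s): [2.57, 2.57, 3.14, 3.14, 3.14, 3.14].

INTERFACE

Orientations are given as [roll, pitch, yaw] about the fixed x, y, z axes, in that order (R = Rz(yaw) Ry(pitch) Rx(roll)).
In Python, from rig import sensors, optics, bot, find_in, cut_out gives the robot as it stands.
- The arm moves only by the tool move_arm, never from a script. Its argument "commands" is a list of rows, each an object of numbers: "x", "y", "z": the shift along the world's x, y, z in cm; "ax", "ay", "az": the turn, a rotation vector about the world's x, y, z in degrees. A call has exactly 5 rows; each row is the pose to reach, as a shift and turn from the pose commanded when the call began; what a row does not reach only later rows make up. A row lasts 1/8 s, in which the tool goes at most 62.5 mm and 10.7 degrees, less where a joint would pass 70% of its speed; a pose out of reach is approached as far as the arm can. A call with a gripper value outside its range is refused whole. "jaw" is the gripper's target within -1 to 1 (fully open at 1, half-way at 0, shut at -1), set as the call begins (left out, the last holds). The fingers move at their own pace and stop on an object; "grip_force" is the grip in N (left out, the last holds). Time passes only in rows, so rows that repeat a pose let the fingers close, or fill a call up. It gives the time, the measured TCP pose, the force and the opening at its end, in the units of the state.
- sensors.state(): the state, without advancing time (a new reading comes with each control period).
- optics.capture(name): name is "scene" or "top" or "wrist"; returns (picture, depth): 384x512x3 uint8, red, green, blue; 384x512 float32, m along the optical axis (not along the pixel's ray), 0 where there is no reading.
- optics.get_calibration(name): a dict with "fx", "fy", "cx", "cy" (pixels), "R" (3x3) and "t" (3): a world point X has camera coordinates R X + t. Camera axes: x right, y down, z forward; pixel columns grow to the right and rows downward; lengths in m; the calibration is good to about 2 mm. A picture is of the moment at which its call begins: read the wrist's pose just before it. get_calibration takes no time and is no camera call; for the wrist camera it gives the pose at the moment of the call.
- bot.finish_job(): hands the job in, once; it reports no verdict.
Trained networks look in the newest picture that a camera, given by its name, has taken for a name from the list of things; names that differ only in an ending like _2 or _b are one class to them, and where a whole thing is asked for, a point or a joint stands for the part that bears it (a point fixed in the world has none). Each returns a list of dicts, best first, with "confidence" (0 to 1); they miss things now and then, are a little off and sometimes report something else, mostly with a low value. They report only what shows in the picture. A call takes as long as a camera call.
- find_in(camera, target): "location" ([x, y, z] in m, in world coordinates, good to about 4 mm: the middle of the surface that is visible of it).
- cut_out(camera, target): "mask" (384x512 bool, what is visible of it).
The state is a dict: "time_s": time; "joints": joint angles; "dq": joint speeds; "joint_torque": joint torques, N m; "tool_pos": TCP position; "ee_rot": TCP orientation; "force": force on the tool from outside, world axes, zero at the start; "moment": the same for the moment, N m; "finger_gap": finger opening in m.
Only numpy, scipy, OpenCV 4.12 (cv2) and the standard library are available. Lean on these libraries where they do the work, as an engineer would, in place of code of your own. Each camera call takes 0.05 s, during which the arm holds its last target.

## Working session

There is one attempt and no reset: what is moved stays moved. The work goes in short steps, Python scripts to look and compute and a tool call to move; the robot and the scene stay as the last step left them, time stands still between calls to the robot, and variables do not carry over. Pictures are saved under pics/ and viewed, and the job is handed in when it is done.

Besides the shell and the picture viewer there is one more tool, called as a command line: name --argument value ..., lists and objects as JSON in quotes. move_arm: Moves the arm, as the interface text tells. Its arguments: {"type":"object","properties":{"commands":{"type":"array","items":{"type":"object","properties":{"x":{"type":"number"},"y":{"type":"number"},"z":{"type":"number"},"ax":{"type":"number"},"ay":{"type":"number"},"az":{"type":"number"}}}},"jaw":{"type":"number"},"grip_force":{"type":"number"}},"required":["commands"]}

```bash
mkdir -p pics; python3 - <<'E'
from rig import sensors, optics, bot, find_in, cut_out
import cv2
print(sensors.state())
for n in ["scene","top"]:
    p,d=optics.capture(n); cv2.imwrite(f"pics/{n}0.png",p[:,:,::-1])
    c=optics.get_calibration(n); print(n,c)
    for t in ["board","stand1","bin1","bin4"]:
        print(t,[( [round(float(v),3) for v in r["location"]],round(r["confidence"],2)) for r in find_in(n,t)])
E
```

```text
{'time_s': 0.0, 'joints': array([-1.33539976e+00,  2.77151685e-01, -2.78750634e-02,  1.26800048e+00,
       -2.81808769e-06,  1.46740232e+00]), 'dq': array([ 0.00023251, -0.00160922,  0.00018696,  0.00041144, -0.0004297 ,
       -0.00070572]), 'joint_torque': array([ 2.53302533e-04, -4.45509124e+01,  2.95202279e+01,  1.63323025e-02,
       -3.81243854e-05, -7.79855583e-06]), 'tool_pos': array([ 0.20756655, -0.58887659,  0.30275066]), 'ee_rot': array([-3.13937337e+00, -2.27447931e-04,  3.38790324e-01]), 'force': array([-0.28939062, -0.0956599 ,  0.24107437]), 'moment': array([ 0.02849715, -0.05600786, -0.00868619]), 'finger_gap': 0.08542029650178135}
scene {'fx': 433.49288594675926, 'fy': 433.49288594675926, 'cx': 249.41836174128366, 'cy': 191.78678940840967, 'R': array([[-0.85308393,  0.52176525, -0.00297033],
       [ 0.32746146,  0.53094868, -0.78157693],
       [-0.40622259, -0.66772339, -0.6238018 ]]), 't': array([ 0.44558588, -0.11532305,  1.58288202])}
board [([0.588, 0.082, 0.011], 0.88)]
stand1 [([0.568, -0.052, 0.015], 0.85), ([0.563, 0.064, 0.016], 0.72), ([0.695, 0.076, 0.
[... 340 characters left out ...]
, 0.1, 0.039], 0.58)]
top {'fx': 449.27184119685796, 'fy': 449.27184119685796, 'cx': 255.75883162510297, 'cy': 195.24717016632832, 'R': array([[-0.01291245, -0.99990862, -0.00400361],
       [-0.98442191,  0.0134144 , -0.17530988],
       [ 0.17534756,  0.00167756, -0.98450516]]), 't': array([-0.01367707,  0.51047926,  1.62437822])}
board [([0.565, -0.005, 0.011], 0.87)]
stand1 [([0.558, 0.056, 0.041], 0.85), ([0.55, -0.172, 0.04], 0.79), ([0.56, -0.059, 0.036], 0.69), ([0.553, 0.171, 0.038], 0.51)]
bin1 [([0.683, 0.055, 0.03], 0.73), ([0.69, -0.063, 0.023], 0.65), ([0.701, -0.177, 0.02], 0.63)]
bin4 [([0.683, 0.055, 0.03], 0.73), ([0.69, -0.063, 0.023], 0.65), ([0.701, -0.177, 0.02], 0.63)]
```

```bash
python3 - <<'E'
import cv2
p=cv2.imread("pics/top0.png"); cv2.imwrite("pics/top0c.png",cv2.resize(p[120:300,140:380],None,fx=3.3,fy=3.3,interpolation=cv2.INTER_CUBIC))
E
```

```text
(no output)
```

View pics/scene0.png

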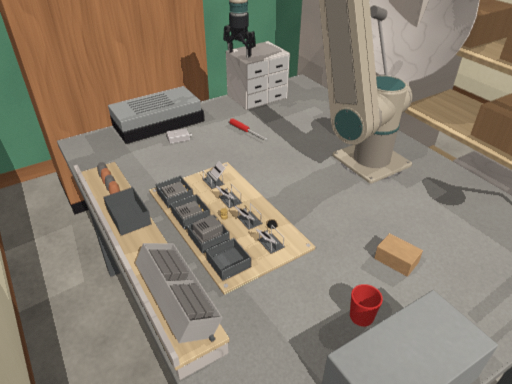

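View pics/top0.png

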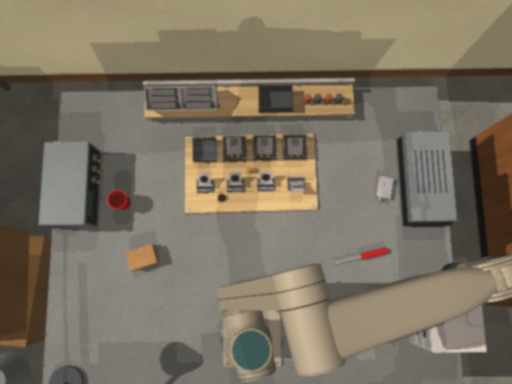

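View pics/top0c.png

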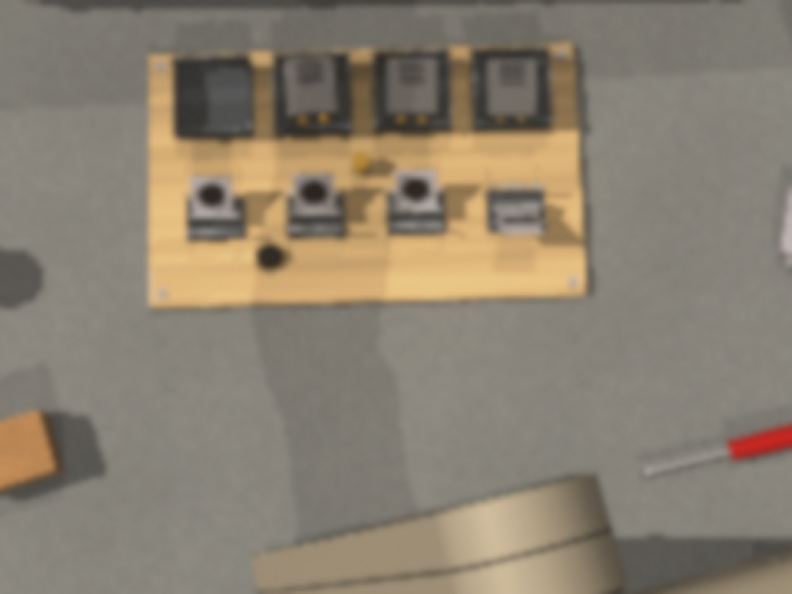

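The top view shows discs on the three left tags (zoomed at 211,194, 314,190 and 415,188) and a bar on the right one. The second bin from the left looks full. I'll check that with depth and fit the board pose.

```bash
cat > h.py <<'E'
from rig import sensors, optics, bot, find_in, cut_out
import cv2, numpy as np
def cloud(n):
    p,d=optics.capture(n); c=optics.get_calibration(n)
    v,u=np.mgrid[0:384,0:512]
    X=np.stack([(u-c["cx"])/c["fx"]*d,(v-c["cy"])/c["fy"]*d,d],-1)
    W=(X-c["t"])@c["R"]; W[d==0]=np.nan
    return p,W
E
python3 - <<'E'
from h import *
for n in ["top","scene"]:
    p,W=cloud(n)
    np.save(f"pics/{n}W.npy",W)
    m=cut_out(n,"board")[0]; 
    M=m["mask"].astype(bool)
    ok=M&(W[...,2]>0.004)&(W[...,2]<0.022)
    P=W[ok]; print(n,M.sum(),np.median(P[:,2]))
    # board region all: heights over board, rectangle
    z=W[...,2]; reg=(W[...,0]>0.4)&(W[...,0]<0.85)&(abs(W[...,1])<0.3)&(z>0.006)&(z<0.12)
    lab,L,st,ce=cv2.connectedComponentsWithStats(reg.astype(np.uint8))
    i=1+np.argmax(st[1:,4]); Q=W[L==i][:,:2]
    r=cv2.minAreaRect((Q*1000).astype(np.float32)); print(r, cv2.boxPoints(r))
    for y in [.1725,.0575,-.0575,-.1725]:
        s=(abs(W[...,1]-y)<.025)&(abs(W[...,0]-.69)<.025); print(y,s.sum(),np.nanpercentile(W[s][:,2],[10,50,90]))
E
```

```text
top 6434 0.012690929448969891
((607.322509765625, 2.134857177734375), (314.9356384277344, 511.5794372558594), 0.4614148437976837) [[ 447.79993  256.64816]
 [ 451.91968 -254.91467]
 [ 766.8451  -252.37845]
 [ 762.72534  259.1844 ]]
0.1725 162 [0.0107874  0.01553142 0.02159009]
0.0575 184 [0.06157404 0.06923445 0.07474455]
-0.0575 184 [0.03096428 0.04234411 0.04825651]
-0.1725 184 [0.03479382 0.04163803 0.04660379]
scene 6282 0.011910087753860547
((606.302734375, -7.83642578125), (303.7957458496094, 515.5225219726562), 0.9087393879890442) [[ 450.33588  247.48335]
 [ 458.51202 -267.97437]
 [ 762.2696  -263.1562 ]
 [ 754.09344  252.30151]]
0.1725 193 [0.01263347 0.01491593 0.01721087]
0.0575 250 [0.05199296 0.06844261 0.07071482]
-0.0575 165 [0.03934389 0.04172604 0.04403924]
-0.1725 150 [0.03994379 0.04242858 0.04441195]
```

Depth confirms it. The bin at y≈+57 mm is full (top at 0.069 m), the one at +172 is empty, and the two at −57 and −172 each hold one shell. So I need to flip two tags, the ones at y=+172 and y=−57, from disc to bar. I'll push them from the bin side toward −x.

move_arm --commands '[{"x": 3,"y": 4.5,"az": -5},{"x": 6.5,"y": 9,"az": -10},{"x": 10.5,"y": 13.5,"az": -15},{"x": 14.5,"y": 18,"az": -19.4},{"x": 18.5,"y": 22.5,"az": -19.4}]' --jaw -1

```text
invalid input
```

move_arm --commands '[{"x": 4.5,"y": 4.5},{"x": 9,"y": 9},{"x": 13.5,"y": 13.5},{"x": 18,"y": 18},{"x": 21,"y": 22}]'

```text
invalid input
```

move_arm --commands '[{"x": 1.2,"y": 4.5},{"x": 2.3,"y": 8.5},{"x": 2.3,"y": 8.5},{"x": 2.3,"y": 8.5},{"x": 2.3,"y": 8.5}]'

```text
invalid input
```

move_arm --commands '[{"x": 3,"y": 4.5,"z": 0,"ax": 0,"ay": 0,"az": -5},{"x": 6.5,"y": 9,"z": 0,"ax": 0,"ay": 0,"az": -10},{"x": 10.5,"y": 13.5,"z": 0,"ax": 0,"ay": 0,"az": -15},{"x": 14.5,"y": 18,"z": 0,"ax": 0,"ay": 0,"az": -19.4},{"x": 18.5,"y": 22.5,"z": 0,"ax": 0,"ay": 0,"az": -19.4}]' --jaw -1

```text
time_s: 1.32
tool_pos: [0.3938, -0.363, 0.3042]
ee_rot: [3.141, -0.001, -0.001]
force: [1.3, -1.0, 0.9]
finger_gap: -0.0001
```

move_arm --commands '[{"x": 4.5,"y": 4.5,"z": 0,"ax": 0,"ay": 0,"az": 0},{"x": 9,"y": 9,"z": 0,"ax": 0,"ay": 0,"az": 0},{"x": 13.5,"y": 13.5,"z": 0,"ax": 0,"ay": 0,"az": 0},{"x": 18,"y": 18,"z": 0,"ax": 0,"ay": 0,"az": 0},{"x": 21,"y": 22,"z": 0,"ax": 0,"ay": 0,"az": 0}]'

```text
time_s: 1.95
tool_pos: [0.6044, -0.1427, 0.304]
ee_rot: [3.141, -0.001, 0.001]
force: [-0.3, -0.2, 1.4]
finger_gap: -0.0002
```

move_arm --commands '[{"x": 1.2,"y": 4.5,"z": 0,"ax": 0,"ay": 0,"az": 0},{"x": 2.3,"y": 8.5,"z": 0,"ax": 0,"ay": 0,"az": 0},{"x": 2.3,"y": 8.5,"z": 0,"ax": 0,"ay": 0,"az": 0},{"x": 2.3,"y": 8.5,"z": 0,"ax": 0,"ay": 0,"az": 0},{"x": 2.3,"y": 8.5,"z": 0,"ax": 0,"ay": 0,"az": 0}]'

```text
time_s: 2.58
tool_pos: [0.6255, -0.0605, 0.304]
ee_rot: [3.141, 0.0, -0.001]
force: [-0.2, -0.1, 0.1]
finger_gap: -0.0
```

```bash
python3 - <<'E'
from h import *
print(sensors.state()["tool_pos"])
p,W=cloud("wrist"); cv2.imwrite("pics/w1.png",p[:,:,::-1]); np.save("pics/w1.npy",W)
for t in ["tag1","coupler"]:
  for r in find_in("wrist",t): print(t,np.round(r["location"],3),round(r["confidence"],2))
E
```

```text
[ 0.62548737 -0.06053056  0.30396821]
tag1 [ 0.58  -0.056  0.056] 0.81
tag1 [0.578 0.055 0.057] 0.79
tag1 [0.618 0.002 0.039] 0.66
tag1 [ 0.543 -0.173  0.056] 0.61
tag1 [0.57  0.167 0.057] 0.6
coupler [ 0.616 -0.001  0.034] 0.71
coupler [0.579 0.051 0.058] 0.37
```

View pics/w1.png

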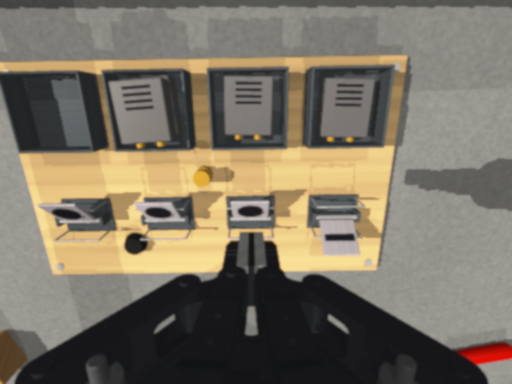

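The wrist view shows tag faces with discs at pixels (70,213), (160,210) and (250,210), a bar at (340,237), and the coupler at (202,176), clear of my path. The tag at y=−57 is centred on the tool. I'll descend behind it.

move_arm --commands '[{"x": 0.2,"y": 0.3,"z": -4,"ax": 0,"ay": 0,"az": 0},{"x": 0.2,"y": 0.3,"z": -8,"ax": 0,"ay": 0,"az": 0},{"x": 0.2,"y": 0.3,"z": -12,"ax": 0,"ay": 0,"az": 0},{"x": 0.2,"y": 0.3,"z": -15,"ax": 0,"ay": 0,"az": 0},{"x": 0.2,"y": 0.3,"z": -15,"ax": 0,"ay": 0,"az": 0}]'

```text
time_s: 3.35
tool_pos: [0.6253, -0.0567, 0.151]
ee_rot: [-3.14, 0.006, -0.001]
force: [0.4, -0.3, -0.4]
finger_gap: -0.0002
```

```bash
python3 - <<'E'
from h import *
for n in ["scene","wrist"]:
    p,W=cloud(n); np.save(f"pics/{n}2.npy",W)
    q=p[150:290,140:320] if n=="scene" else p
    cv2.imwrite(f"pics/{n}2.png",cv2.resize(q[:,:,::-1],None,fx=4 if n=="scene" else 1,fy=4 if n=="scene" else 1))
    s=(abs(W[...,0]-.628)<.02)&(abs(W[...,1]+.0575)<.025)&(W[...,2]>.055)
    print(n,s.sum(), W[s].min(0) if s.any() else 0, W[s].max(0) if s.any() else 0)
E
```

```text
scene 430 [ 0.60825816 -0.08248949  0.07926719] [ 0.64768766 -0.03250075  0.530131  ]
wrist 17316 [ 0.61535258 -0.08249943  0.0852889 ] [ 0.64799564 -0.03250122  0.17928565]
```

View pics/scene2.png

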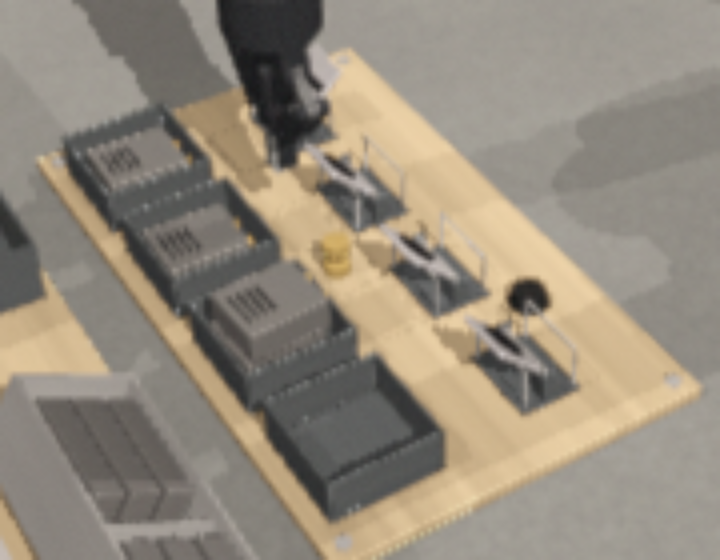

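The scene view shows the closed fingertips (zoomed 285,160) just behind the leaning tag. The measured tip is at z 0.079, which matches 73 mm below the TCP. I'll descend the last bit and push.

move_arm --commands '[{"x": 0,"y": 0,"z": -1.2,"ax": 0,"ay": 0,"az": 0},{"x": 0,"y": 0,"z": -2.4,"ax": 0,"ay": 0,"az": 0},{"x": -0.8,"y": 0,"z": -2.4,"ax": 0,"ay": 0,"az": 0},{"x": -1.6,"y": 0,"z": -2.4,"ax": 0,"ay": 0,"az": 0},{"x": -2.4,"y": 0,"z": -2.4,"ax": 0,"ay": 0,"az": 0}]'

```text
time_s: 4.08
tool_pos: [0.6032, -0.0565, 0.1303]
ee_rot: [3.142, -0.001, 0.0]
force: [0.7, 0.1, -0.1]
finger_gap: 0.0002
```

move_arm --commands '[{"x": -0.8,"y": 0,"z": 0,"ax": 0,"ay": 0,"az": 0},{"x": -1.6,"y": 0,"z": 0,"ax": 0,"ay": 0,"az": 0},{"x": -2.4,"y": 0,"z": 0,"ax": 0,"ay": 0,"az": 0},{"x": -3.2,"y": 0,"z": 0,"ax": 0,"ay": 0,"az": 0},{"x": -4.0,"y": 0,"z": 0,"ax": 0,"ay": 0,"az": 0}]'

```text
time_s: 4.7
tool_pos: [0.5631, -0.0565, 0.1299]
ee_rot: [-3.142, 0.0, 0.0]
force: [-1.0, -0.1, 0.9]
finger_gap: 0.0001
```

```bash
python3 - <<'E'
from h import *
p,W=cloud("scene")
cv2.imwrite("pics/scene3.png",cv2.resize(p[150:290,140:320,::-1],None,fx=4,fy=4))
E
```

```text
(no output)
```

View pics/scene3.png

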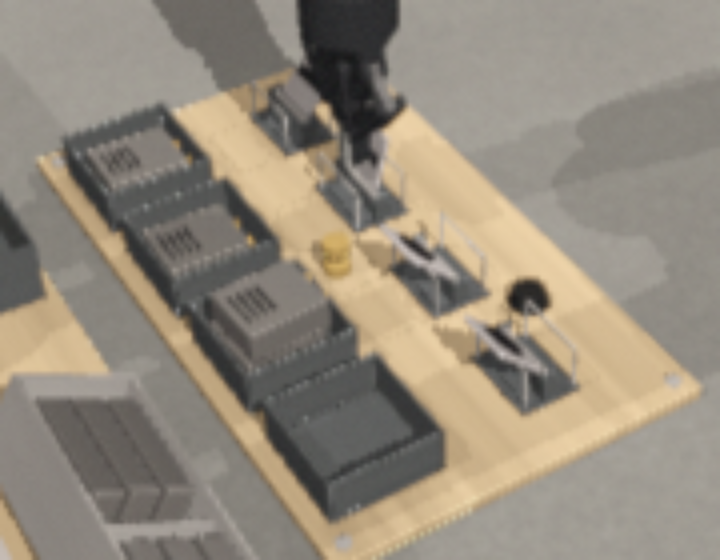

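The tag is up against the finger and about upright (zoomed 345,165). I'll push slightly further, then back off and rise.

move_arm --commands '[{"x": -0.7,"y": 0,"z": 0,"ax": 0,"ay": 0,"az": 0},{"x": -1.2,"y": 0,"z": 0,"ax": 0,"ay": 0,"az": 0},{"x": -1.2,"y": 0,"z": 0,"ax": 0,"ay": 0,"az": 0},{"x": 0.5,"y": 0,"z": 0,"ax": 0,"ay": 0,"az": 0},{"x": 3,"y": 0,"z": 0,"ax": 0,"ay": 0,"az": 0}]'

```text
time_s: 5.38
tool_pos: [0.5938, -0.0564, 0.1299]
ee_rot: [-3.142, 0.0, 0.0]
force: [0.6, -0.3, -0.1]
finger_gap: -0.0001
```

move_arm --commands '[{"x": 1.5,"y": 0,"z": 2,"ax": 0,"ay": 0,"az": 0},{"x": 2.5,"y": 0,"z": 6,"ax": 0,"ay": 0,"az": 0},{"x": 2.8,"y": 1,"z": 11,"ax": 0,"ay": 0,"az": 0},{"x": 2.8,"y": 6,"z": 12,"ax": 0,"ay": 0,"az": 0},{"x": 2.8,"y": 11,"z": 12,"ax": 0,"ay": 0,"az": 0}]'

```text
time_s: 6.0
tool_pos: [0.6233, 0.0542, 0.2522]
ee_rot: [-3.141, -0.005, -0.001]
force: [0.5, 0.1, -1.3]
finger_gap: -0.0006
```

move_arm --commands '[{"x": 0,"y": 5,"z": 0,"ax": 0,"ay": 0,"az": 0},{"x": 0,"y": 9,"z": 0,"ax": 0,"ay": 0,"az": 0},{"x": 0,"y": 11.7,"z": 0,"ax": 0,"ay": 0,"az": 0},{"x": 0,"y": 11.7,"z": 0,"ax": 0,"ay": 0,"az": 0},{"x": 0,"y": 11.7,"z": 0,"ax": 0,"ay": 0,"az": 0}]'

```text
time_s: 6.62
tool_pos: [0.6258, 0.1219, 0.2497]
ee_rot: [-3.107, 0.002, 0.08]
force: [0.3, 0.2, 0.1]
finger_gap: 0.0
```

```bash
python3 - <<'E'
from h import *
p,W=cloud("wrist"); cv2.imwrite("pics/w4.png",p[:,:,::-1])
for t in ["tag1"]:
  for r in find_in("wrist",t): print(t,np.round(r["location"],3),round(r["confidence"],2))
E
```

```text
tag1 [ 0.544 -0.058  0.053] 0.96
tag1 [0.581 0.057 0.058] 0.92
tag1 [0.577 0.171 0.061] 0.66
tag1 [ 0.547 -0.157  0.049] 0.64
tag1 [0.568 0.172 0.038] 0.16
```

View pics/w4.png

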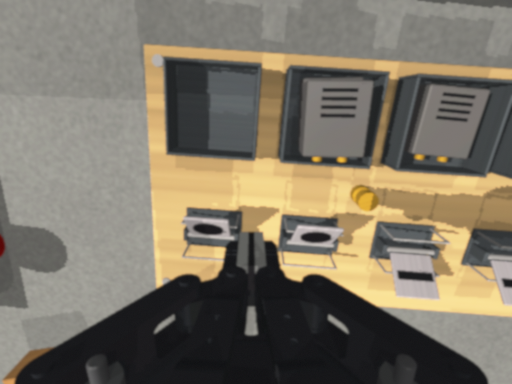

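The −57 tag now shows its bar (pixel 415,275). The arm stopped short of the commanded y, at 0.122 instead of 0.171, so I'll check for a joint limit.

```bash
python3 - <<'E'
from h import *
s=sensors.state(); print(np.round(s["joints"],3),s["tool_pos"],s["ee_rot"],s["time_s"])
E
```

```text
[ 0.079  0.329 -0.072  1.171  0.035  3.141] [0.62570369 0.12175934 0.24981019] [-3.10697918e+00  1.59938881e-03  7.98894104e-02] 6.725
```

Joint 6 is at its limit. A yaw of about 14° frees it, and a slightly turned finger still works for the push.

move_arm --commands '[{"x": 0,"y": 0,"z": 0,"ax": 0,"ay": 0,"az": 7},{"x": 0,"y": 0,"z": 0,"ax": 0,"ay": 0,"az": 14},{"x": 0,"y": 0,"z": 0,"ax": 0,"ay": 0,"az": 14},{"x": 0,"y": 0,"z": 0,"ax": 0,"ay": 0,"az": 14},{"x": 0,"y": 0,"z": 0,"ax": 0,"ay": 0,"az": 14}]'

```text
time_s: 7.35
tool_pos: [0.6256, 0.1225, 0.2499]
ee_rot: [-3.107, 0.001, 0.324]
force: [-0.1, 0.2, -0.4]
finger_gap: -0.0002
```

move_arm --commands '[{"x": 0,"y": 2,"z": 0,"ax": -1.9,"ay": -0.6,"az": -2},{"x": 0,"y": 4,"z": 0,"ax": -1.9,"ay": -0.6,"az": -3},{"x": 0.1,"y": 4.8,"z": 0,"ax": -1.9,"ay": -0.6,"az": -3},{"x": 0.1,"y": 4.8,"z": -3,"ax": -1.9,"ay": -0.6,"az": -3},{"x": 0.1,"y": 4.8,"z": -3,"ax": -1.9,"ay": -0.6,"az": -3}]'

```text
time_s: 7.98
tool_pos: [0.6248, 0.1702, 0.2173]
ee_rot: [-3.141, 0.007, 0.273]
force: [-1.2, 0.1, 0.3]
finger_gap: -0.0
```

```bash
python3 - <<'E'
from h import *
p,W=cloud("wrist"); cv2.imwrite("pics/w5.png",p[:,:,::-1])
for r in find_in("wrist","tag1"): print(np.round(r["location"],3),round(r["confidence"],2))
print(np.round(sensors.state()["joints"],3))
E
```

```text
[0.576 0.184 0.06 ] 0.93
[ 0.541 -0.061  0.048] 0.72
[0.582 0.06  0.061] 0.6
[ 0.552 -0.147  0.044] 0.57
[ 0.166  0.371 -0.078  1.124 -0.     3.035]
```

View pics/w5.png

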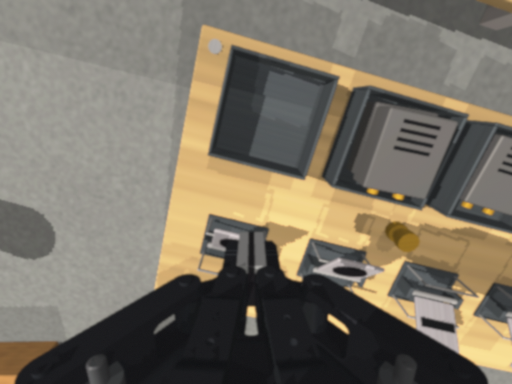

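The fingers (250,240) are over the place behind the left tag. They hide part of it, which biases that find, so y≈0.171 from the earlier views stands. I'll descend and push.

move_arm --commands '[{"x": 0.2,"y": 0.1,"z": -2.5,"ax": 0,"ay": 0,"az": 0},{"x": 0.2,"y": 0.1,"z": -5,"ax": 0,"ay": 0,"az": 0},{"x": 0.2,"y": 0.1,"z": -7.5,"ax": 0,"ay": 0,"az": 0},{"x": 0.2,"y": 0.1,"z": -9,"ax": 0,"ay": 0,"az": 0},{"x": 0.2,"y": 0.1,"z": -9,"ax": 0,"ay": 0,"az": 0}]'

```text
time_s: 8.7
tool_pos: [0.6283, 0.1715, 0.1294]
ee_rot: [-3.141, 0.003, 0.273]
force: [1.1, -0.1, -0.0]
finger_gap: 0.0002
```

move_arm --commands '[{"x": -0.8,"y": 0,"z": 0,"ax": 0,"ay": 0,"az": 0},{"x": -1.6,"y": 0,"z": 0,"ax": 0,"ay": 0,"az": 0},{"x": -2.4,"y": 0,"z": 0,"ax": 0,"ay": 0,"az": 0},{"x": -3.2,"y": 0,"z": 0,"ax": 0,"ay": 0,"az": 0},{"x": -4.0,"y": 0,"z": 0,"ax": 0,"ay": 0,"az": 0}]'

```text
time_s: 9.32
tool_pos: [0.588, 0.1718, 0.1301]
ee_rot: [-3.141, 0.001, 0.273]
force: [0.5, -1.2, -0.2]
finger_gap: -0.0001
```

```bash
python3 - <<'E'
from h import *
p,W=cloud("scene")
cv2.imwrite("pics/scene6.png",cv2.resize(p[150:290,140:320,::-1],None,fx=4,fy=4))
E
```

```text
(no output)
```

View pics/scene6.png

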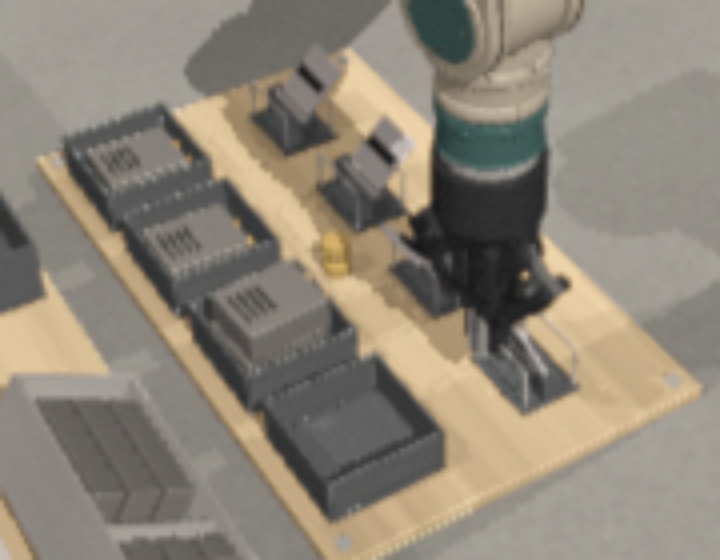

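The tag is being raised as expected (zoomed 530,350). I'll carry on past upright, then back off.

move_arm --commands '[{"x": -0.8,"y": 0,"z": 0,"ax": 0,"ay": 0,"az": 0},{"x": -1.6,"y": 0,"z": 0,"ax": 0,"ay": 0,"az": 0},{"x": -2.4,"y": 0,"z": 0,"ax": 0,"ay": 0,"az": 0},{"x": -3.2,"y": 0,"z": 0,"ax": 0,"ay": 0,"az": 0},{"x": -3.9,"y": 0,"z": 0,"ax": 0,"ay": 0,"az": 0}]'

```text
time_s: 10.0
tool_pos: [0.549, 0.1717, 0.1298]
ee_rot: [-3.141, 0.001, 0.273]
force: [0.9, 0.7, -0.2]
finger_gap: 0.0002
```

move_arm --commands '[{"x": 0,"y": 0,"z": 0,"ax": 0,"ay": 0,"az": 0},{"x": 1.5,"y": 0,"z": 0,"ax": 0,"ay": 0,"az": 0},{"x": 4,"y": 0,"z": 0,"ax": 0,"ay": 0,"az": 0},{"x": 6,"y": 0,"z": 1,"ax": 0,"ay": 0,"az": 0},{"x": 7,"y": 0,"z": 4,"ax": 0,"ay": 0,"az": 0}]'

```text
time_s: 10.62
tool_pos: [0.621, 0.1713, 0.1685]
ee_rot: [-3.141, 0.003, 0.273]
force: [1.2, -0.1, -0.3]
finger_gap: 0.0002
```

move_arm --commands '[{"x": 0,"y": 0,"z": 4,"ax": 0,"ay": 0,"az": 0},{"x": 0,"y": 0,"z": 8,"ax": 0,"ay": 0,"az": 0},{"x": 0,"y": 0,"z": 12,"ax": 0,"ay": 0,"az": 0},{"x": 0,"y": 0,"z": 15,"ax": 0,"ay": 0,"az": 0},{"x": 0,"y": 0,"z": 15,"ax": 0,"ay": 0,"az": 0}]'

```text
time_s: 11.25
tool_pos: [0.6226, 0.1719, 0.3237]
ee_rot: [3.141, -0.007, 0.273]
force: [0.5, 0.3, -0.4]
finger_gap: -0.0001
```

```bash
python3 - <<'E'
from h import *
p,W=cloud("scene")
cv2.imwrite("pics/scene7.png",cv2.resize(p[150:290,140:320,::-1],None,fx=4,fy=4))
p,W=cloud("wrist"); cv2.imwrite("pics/w7.png",p[:,:,::-1])
E
```

```text
(no output)
```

View pics/scene7.png

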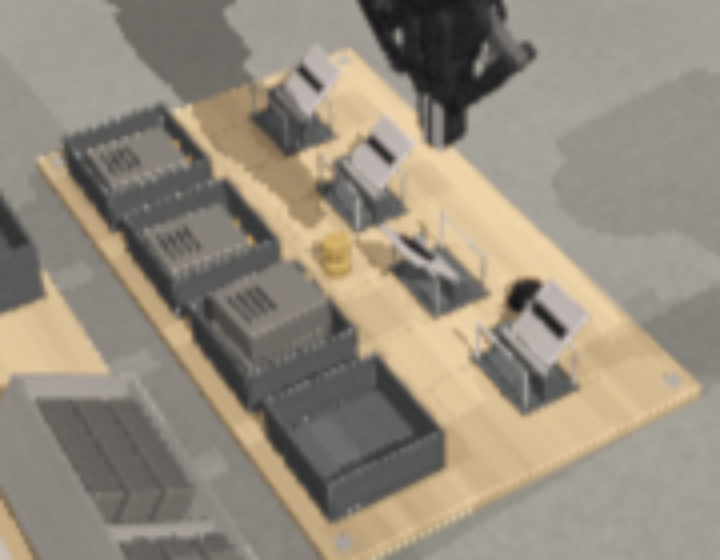

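View pics/w7.png

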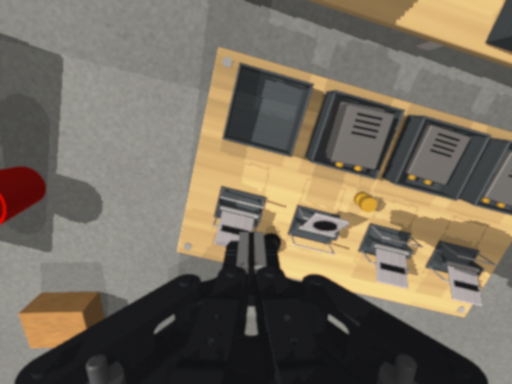

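The bars are up on the three not-full bins (zoomed scene 550,325; 380,150; 310,75). The disc is up at the full bin (425,250). The coupler, foot pad and shells haven't moved, and the robot is clear.

```bash
python3 -c "
from rig import bot; print(bot.finish_job())"
```

```text
the job is handed in; nothing more can be done
None
```

The job is handed in, and the last pictures show all four tags where the task wants them. No verdict was reported. The clock stood at about 11.4 s of the 56 s allowed.

- **Which bin is full:** depth from both fixed cameras put the shell top at 69 mm in the bin at y=+57 mm. The two bins at y=−57 and y=−172 mm each hold one shell, and the bin at y=+172 mm is empty.
- **What I moved:** two tags were wrong, those at y=−57 and y=+172 mm. I pushed each over from disc to bar with the closed fingertips, from the bin side. The other two tags were already right and I left them alone.
- **Last checks:** the scene and wrist pictures show the disc up at the full bin and the bar up at the other three. The shells, coupler and foot pad look unmoved by eye; I did not measure them again. The force readings at the end of each move were about 1.5 N or less, and the gripper ended well clear of the board.
- **What disagreed:**
  - Joint 6 reached its range limit and stopped the arm short on the way to the y=+172 mm tag. I turned the tool about 15° and carried on, so that push was made with a slightly turned finger.
  - One network reading of that tag's y was 13 mm off because the fingers hid part of it. I used the earlier, clear readings instead.

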